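# Clamp a power supply module in the service vice

### The arm

A 6-joint arm with a two-finger parallel gripper is mounted at the origin on the work surface. World frame = base frame: x ahead of the robot, y to its left, z up, the work surface at z = 0. Lengths are in mm, angles in rad, forces in N, time in s.
With the tool pointing down it reaches from about 275 to 750 mm from the base axis. Payload 10.2 kg.
Tool frame: the origin (TCP) lies between the finger pads; the fingertips stand 17 mm ahead of it and the grasp point (between the pads) lies 2 mm behind it; z points along the fingers, y is the direction in which the jaws open and shut (so a half turn about z gives the same grasp; the last joint's range is limited). The gripper opens to 85 mm and grips with 20 to 120 N. Pads are 22 mm wide; open, the fingers measure 114 mm over their backs; the gripper's body (76 mm by 85 mm) begins 54 mm behind the grasp point. The pads swing forward as they close: fully open they stand 13 mm farther back than shut.
Start: joints at [0.908, 0.313, 1.498, -0, 1.331, -0.223], TCP at [223.536, 475.04, 248.294] pointing down, gripper open.
Joint ranges: [-2.94, 2.94], [-0.97, 2.17], [0.19, 2.56], [-1.23, 4.37], [0.02, 3.11], [-2.88, 2.88]. Speed limits (rad/s): [2.39, 2.39, 3.01, 3.14, 3.14, 3.14].

### API

Orientations are given as a rotation vector (axis times angle).
In Python, from bench import manip gives the robot as it stands. Calls block until the motion is done:
- manip.movep(position, orientation): joint-space move of the TCP to a pose.
- manip.move_linear(position, rot=None, velocity=150, until_force=None): straight line of the TCP; rot=None keeps the orientation; velocity is the mean speed in mm/s. With until_force (N) it stops when the force on the tool has changed by that much, and returns True; else False.
- manip.move_joints(angles): joint-space move.
- manip.gripper_to(opening, grip_force=None): opening from 0.0 (shut) to 1.0 (fully open); grip_force is the grip in N (None keeps the last); returns when the fingers have stopped.
- manip.sleep(seconds).
- manip.ik(position, orientation): joint angles nearest the present ones, or None.
- manip.get_state(): the state.
- manip.grab_frame(name): name is "side" or "top" or "wrist"; returns a dict with "img" (420x560x3 uint8, red, green, blue), "z_map" (420x560 float32, mm along the optical axis (not along the pixel's ray), 0 where there is no reading), "K" (3x3 intrinsics, pixels), "R" (3x3) and "t" (3): a world point X has camera coordinates R X + t; the wrist camera has in their place "T_tool_cam" (4x4, takes a point from camera to tool coordinates, whose origin is the TCP and whose axes are the flange's). Camera axes: x right, y down, z forward; pixel columns grow to the right and rows downward; lengths in mm; the calibration is good to about 2 mm. The wrist camera is an equidistant fisheye: a pixel r from the principal point sees the ray r / f radians off the axis. A picture is of the moment at which its call begins: read the wrist's pose just before it.
A pose or a line that the arm cannot do raises manip.IKError and nothing moves.
- manip.close_job(): hands the job in, once; it reports no verdict.
Trained networks look in a picture, given as the dict that the camera call returned (one of the last four; its "shot" number tells which), for a name from the list of things; names that differ only in an ending like _2 or _b are one class to them, and where a whole thing is asked for, a point or a joint stands for the part that bears it (a point fixed in the world has none). Each returns a list of dicts, best first, with "p" (0 to 1); they miss things now and then, are a little off and sometimes report something else, mostly with a low value. They report only what shows in the picture. A call takes as long as a camera call.
- manip.regions_of(target, picture): "pixels" (420x560 bool, what is visible of it) and "pixel" ([column, row] in pixels, amid what is visible of it).
The state is a dict: "time_s": time; "joints": joint angles; "dq": joint speeds; "effort": joint torques, N m; "eef_pos": TCP position; "tcp_rot": TCP orientation; "wrist_force": force on the tool from outside, world axes, zero at the start; "ft_torque": the same for the moment, N m; "gripper_width": opening from 0.0 (shut) to 1.0 (fully open).
Only numpy, scipy, OpenCV 4.12 (cv2) and the standard library are available. Lean on these libraries where they do the work, as an engineer would, in place of code of your own. Each camera call takes 0.05 s, during which the arm holds its last target.

### The job

Stand the power supply module (white front plate, orange latch) front plate up on the guide bars of the vice, square between the orange jaws, and let go of it. Then wind the handwheel clockwise until the jaw comes up against the module and grips it firmly, nipped up but not crushed, and leave it held there, standing square. Leave everything else on the bench where it is.

Things in the scene. Friction and masses are not known exactly. Their poses are not given: they have to be found in the camera images.
- psu_mid (a point): centre (half-way up) of the power supply module to be clamped: a loose aluminium box 90 mm long (its x), 56 mm wide (its y), 110 mm tall (its z), about 0.7 kg, standing with its white front plate (orange latch bar, red switch) up; dark louvres in its two 90 mm long sides. It is lifted across its 56 mm width and clamped across its 90 mm length, either way round
- psu: the same power supply module; origin at the centre of its underside, 55 mm below psu_mid, same axes
- vice: green vice bolted to the bench, 130 mm wide, with orange soft jaws. Origin on the bench under it; x runs level from the handwheel to the fixed jaw, z up. Two steel guide bars along x, 21 mm either side of the middle, tops 108 mm above the bench, carry the module; the lead screw between them lies 2 mm lower. The jaws are 116 mm wide and rise 50 mm above the bar tops
- fixed_jaw: fixed jaw at the far end; origin on its bare green face, mid-width, at the height of the bar tops, 113 mm along vice x; the face looks to vice -x. In front of it stands an orange soft face on metal packing, 7 to 15 mm thick in all: the packing differs from one time to the next and is not reported, so where the module comes up tight must be felt
- moving_jaw: moving jaw, driven by the screw, its orange soft face backed by stiff rubber; origin on that orange face, mid-width, at the height of the bar tops; the face looks to vice +x. It starts 121 to 136 mm from fixed_jaw's origin, so that 106 to 128 mm are free between the two orange faces
- handwheel (a joint): turn (rad) of the black handwheel, level axis along vice x, 99 mm above the bench, 123 mm across (rim, 3 spokes); grows as it is wound clockwise seen from the handle's side (from vice -x), which closes the jaw 16 mm per turn. At 0 the handle is at the top. It never turns by itself: the screw keeps the clamping force (up to about 95 N)
- wheel_hub (a point): centre of the handle's circle (radius 50 mm), on the wheel's axis, level with the handle's middle. Free running takes about 5 N at the handle (0.25 N m). Clamping adds to that: 50 N between the jaws adds 2.5 N at the handle, 100 N adds 5 N; 200 N crushes the module. After first touch the clamping force builds up at roughly 250 to 300 N per rad of wheel: feel for it
- handle_mid (a point): middle of the red handle: a revolving sleeve, 24 mm thick, 36 mm long, parallel to the axis, standing out to vice -x, its middle 24 mm off the rim's face. It spins freely, so a hand can keep its direction all the way round. A gripper pointing straight down strikes the rim low on the circle: tilt the fingers 25 to 45 degrees from vertical, pointing down and to vice +x
- fan: fan module, same size as the power supply module (90 x 56 x 110 mm) but with a dark front plate, a round fan grille and a blue latch; to be left alone
- screwdriver: yellow screwdriver, 200 mm, lying on the bench; to be left alone
- screw_tray: grey divided screw tray, 110 x 150 x 35 mm; to be left alone
- spray: contact-cleaner can, 53 mm across, 170 mm tall; to be left alone
- mug: blue mug, 82 mm across, 95 mm tall; to be left alone
- meter: yellow multimeter, 150 x 78 x 46 mm, lying flat; to be left alone
- torch: dark pocket torch, 125 mm long, lying on the bench; to be left alone
- screw_jar: glass screw jar, 56 mm across, 70 mm tall; to be left alone

How it is judged:
By the outcome, as a careful person would: the job done as asked, in the order asked, and still so for the second after the job is handed in, with the robot touching nothing.
It also fails if it takes over 67 s, if anything falls off the work surface, if the arm or the gripper's body presses on something with over 40 N, if the wrist force passes 120 N, or if a joint passes its speed limit or range.

## Working session

There is one attempt and no reset: what is moved stays moved. The work goes in short steps, each a Python script; the robot and the scene stay as the last script left them, time stands still between calls to the robot, and variables do not carry over. Pictures are saved under pics/ and viewed, and the job is handed in when it is done.

```bash
ls; mkdir -p pics; python3 - <<'E'
from bench import manip
import cv2,numpy as np,pickle
s=manip.get_state();print(s)
for n in("side","top"):
    f=manip.grab_frame(n);cv2.imwrite(f"pics/{n}0.png",f["img"][:,:,::-1])
    print(n,f["K"].tolist(),f["R"].tolist(),f["t"].tolist())
    d={k:f[k] for k in("z_map","K","R","t","img")}
    for t in("psu","vice","moving_jaw","fixed_jaw","handwheel","handle_mid","fan"):
        r=manip.regions_of(t,f); print(t,[(round(q["p"],2),q["pixel"],int(q["pixels"].sum())) for q in r[:3]])
        d[t]=r[:2]
    pickle.dump(d,open(f"{n}0.pkl","wb"))
print(manip.get_state()["time_s"])
E
```

```text
pics
{'time_s': 0.0, 'joints': array([ 9.07575523e-01,  3.13454557e-01,  1.49844633e+00, -3.25770302e-05,
        1.33097063e+00, -2.23387164e-01]), 'dq': array([ 0.00207958, -0.00119154, -0.00063513,  0.00193808,  0.00195339,
       -0.00113293]), 'effort': array([ 1.13740073e-04, -4.12263429e+01, -2.59743333e+01, -8.46494595e-05,
        4.13582355e-03,  1.21676612e-05]), 'eef_pos': array([223.40368403, 474.83752439, 247.72924259]), 'tcp_rot': array([-6.85208123e-01, -3.06542398e+00,  1.83566505e-03]), 'wrist_force': array([-0.66600704, -1.01428167, -0.79505382]), 'ft_torque': array([ 0.06709078, -0.02022337,  0.01675341]), 'gripper_width': 1.0015256808880968}
side [[535.889787152486, 0.0, 281.4502831403918], [0.0, 535.889787152486, 198.55330242676965], [0.0, 0.0, 1.0]] [[-0.8734212672152766, -0.48681038718779474, -0.012285638043238708], [-0.36758375688538025, 0.6756362252522419, -0.6390601480306306], [0.31940174021142986, -0.5536527233320282, -0.7690586390496754]] [467.78044114019616, 278.3615509510177, 1706.12138459524]
psu [(0.68, [237.3, 280.9], 1097)]
vice [(0.59, [252.9, 209.
[... 322 characters left out ...]
, 273.596421720109], [0.0, 498.8887663014953, 208.4408187432763], [0.0, 0.0, 1.0]] [[-0.028689062225816353, -0.9994069922496194, -0.019042099442360755], [-0.9945888878885365, 0.03044329865977418, -0.09932849367304607], [0.0998492954268972, 0.016089419171657883, -0.9948724786591853]] [30.43502683233488, 538.9397154337356, 1316.9025358663348]
psu [(0.97, [158.6, 219.4], 1115), (0.54, [212.6, 281.5], 542)]
vice [(0.8, [265.7, 174.9], 4978)]
moving_jaw [(0.85, [264.8, 187.2], 906), (0.15, [377.1, 160.2], 413)]
fixed_jaw [(0.96, [263.0, 120.1], 562), (0.4, [256.3, 216.9], 519)]
handwheel [(0.9, [260.6, 217.3], 548)]
handle_mid []
fan [(0.7, [422.2, 241.4], 1208), (0.52, [421.2, 154.2], 2452)]
0.8
```

```bash
python3 - <<'E'
import cv2
for n in("side","top"):
    i=cv2.imread(f"pics/{n}0.png"); cv2.imwrite(f"pics/{n}0b.png",cv2.resize(i,(800,600)))
E
```

```text
(no output)
```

View pics/side0.png

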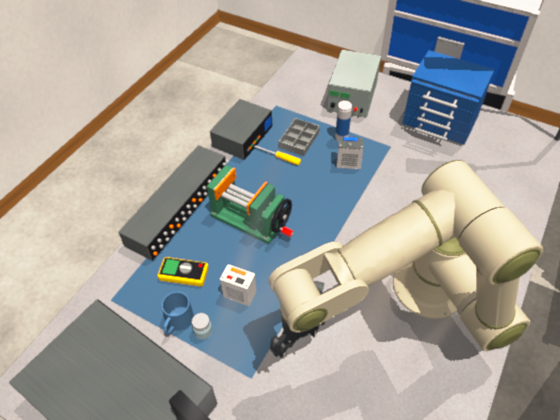

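View pics/top0.png

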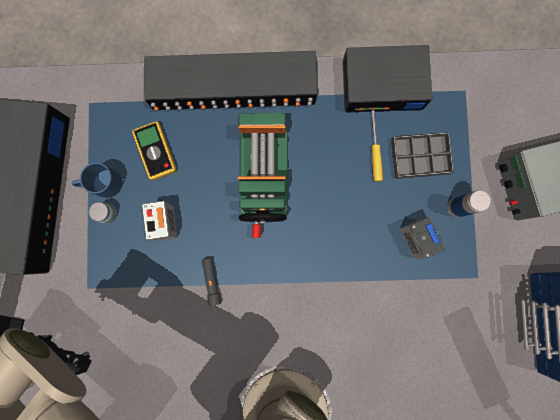

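Side shows the vice mid-mat (about 250,205) with the wheel and red handle at (287,232), and the PSU at (237,283). Top shows the PSU at (158,220), the vice at (264,170) and the red handle at (257,230). I'll take coarse positions from depth.

```bash
cat > h.py <<'E'
import numpy as np,cv2,pickle
from scipy.spatial.transform import Rotation as Ro
def cloud(d,mask=None):
    z=d["z_map"];v,u=np.nonzero((z>0) if mask is None else (mask&(z>0)))
    zz=z[v,u];K=d["K"]
    P=np.c_[(u-K[0,2])/K[0,0]*zz,(v-K[1,2])/K[1,1]*zz,zz]
    return (P-d["t"])@d["R"],u,v
def wcloud(f,s,mask=None):
    z=f["z_map"];v,u=np.nonzero((z>0) if mask is None else (mask&(z>0)))
    zz=z[v,u];K=f["K"]
    x=(u-K[0,2])/K[0,0];y=(v-K[1,2])/K[1,1];r=np.hypot(x,y)+1e-9
    t=np.tan(r)/r
    P=np.c_[x*t*zz,y*t*zz,zz]
    T=f["T_tool_cam"];P=P@T[:3,:3].T+T[:3,3]
    return P@Ro.from_rotvec(s["tcp_rot"]).as_matrix().T+s["eef_pos"],u,v
def down(yaw,tilt=0):
    """tool z down; tool x along (cos yaw,sin yaw); """
    c,s=np.cos(yaw),np.sin(yaw)
    return np.array([[c,s,0],[s,-c,0],[0,0,-1.]])
def rv(R): return Ro.from_matrix(R).as_rotvec()
E
python3 - <<'E'
from h import *
for n in("top","side"):
    d=pickle.load(open(n+"0.pkl","rb"))
    P,u,v=cloud(d); hsv=cv2.cvtColor(d["img"],cv2.COLOR_RGB2HSV)
    for t in("psu","vice","moving_jaw","fixed_jaw","handwheel","handle_mid","fan"):
        if not d[t]: continue
        Q,_,_=cloud(d,d[t][0]["pixels"]); print(n,t,np.median(Q,0).round(),np.percentile(Q,2,0).round(),np.percentile(Q,98,0).round())
        if t=="psu":
            k=Q[Q[:,2]>np.percentile(Q[:,2],98)-12]; print(" top",len(k),cv2.minAreaRect(k[:,:2].astype(np.float32)),np.median(k[:,2]))
        if t=="fixed_jaw" or t=="moving_jaw":
            k=Q[Q[:,2]>np.percentile(Q[:,2],98)-8]; print(" top",len(k),cv2.minAreaRect(k[:,:2].astype(np.float32)),np.median(k[:,2]))
    H=hsv[v,u];Rm=((H[:,0]<6)|(H[:,0]>174))&(H[:,1]>180)&(H[:,2]>90)
    k=P[Rm&(P[:,2]>20)&(P[:,0]>300)&(P[:,0]<480)&(abs(P[:,1])<120)];print("red",len(k),np.median(k,0),k.min(0),k.max(0)) if len(k) else 0
E
```

```text
top psu [509. 305. 108.] [466. 283.  10.] [555. 342. 116.]
 top 767 ((511.3352966308594, 315.0474853515625), (90.22501373291016, 56.26640319824219), 7.438660144805908) 109.7636864743254
top vice [631.  38. 107.] [489. -23.  16.] [761.  99. 160.]
top moving_jaw [584.  41. 156.] [567. -14.  93.] [608.  98. 161.]
 top 658 ((588.0572509765625, 41.56441879272461), (112.8034439086914, 39.69598388671875), 88.24272155761719) 156.94425076643594
top fixed_jaw [749.  33. 157.] [734. -17.  40.] [765.  89. 162.]
 top 449 ((750.5542602539062, 34.81269073486328), (109.68260192871094, 30.65436363220215), 87.12744903564453) 157.31818040697186
top handwheel [506.  53. 116.] [465. -10.  51.] [526.  92. 161.]
top fan [ 445. -358.  108.] [ 399. -402.    6.] [ 493. -328.  115.]
red 47 [470.56199726  61.70646803  62.10301513] [462.55040417  51.35708004  56.35338413] [478.60918644  69.88939841  68.728542  ]
side psu [503. 332.  98.] [464. 284.   3.] [555. 347. 118.]
 top 470 ((510.7873229980469, 315.45245361328125), (91.61031341552734, 61.45658874511719), 7.522037029266357) 111.20361613964133
side vice [603.  65. 100.] [496. -11.   8.] [762. 104. 162.]
side moving_jaw [580.  58. 152.] [567. -14.  41.] [631. 100. 165.]
 top 216 ((586.109619140625, 44.1695671081543), (118.79851531982422, 43.03961944580078), 88.62936401367188) 159.8960031009156
side fixed_jaw [747.  73. 138.] [734. -14.  31.] [767.  96. 164.]
 top 166 ((751.2635498046875, 38.829673767089844), (32.59638595581055, 112.9127426147461), 0.0958162173628807) 159.17442862880483
side handwheel [507.  53. 102.] [463. -36.   3.] [534. 100. 160.]
side handle_mid [478.  67.  63.] [465.  57.  54.] [493.  74.  69.]
side fan [ 442. -350.   88.] [ 399. -398.    4.] [ 486. -326.  117.]
red 32 [471.41705906  67.01626002  61.03512736] [463.25027896  54.00101769  51.77038524] [478.52914208  73.87279526  69.6912627 ]
```

PSU: top and side agree to about 0.5 mm (511, 315, yaw 7.4°, top at 110). The vice views disagree by about 3 mm in y, so I'll refine with the wrist camera.

```bash
cat > look.py <<'E'
from h import *
from bench import manip
def look(name,targets=()):
    manip.sleep(0.1)
    s=manip.get_state();f=manip.grab_frame("wrist")
    cv2.imwrite(f"pics/{name}.png",f["img"][:,:,::-1])
    d={"f":{k:f[k] for k in("img","z_map","K","T_tool_cam")},"s":s}
    for t in targets:
        r=manip.regions_of(t,f);d[t]=r[:2];print(t,[(round(q["p"],2),q["pixel"],int(q["pixels"].sum())) for q in r[:2]])
    pickle.dump(d,open(name+".pkl","wb"));return d
E
python3 - <<'E'
from look import *
a=np.radians
print(manip.get_state()["time_s"])
manip.movep([480,200,400],rv(down(a(183))))
print(manip.get_state()["time_s"])
d=look("w1",("psu","moving_jaw","fixed_jaw"))
manip.movep([620,40,390],rv(down(a(178))))
d=look("w2",("vice","moving_jaw","fixed_jaw","handwheel"))
Rt=down(np.pi)@Ro.from_euler("y",0).as_matrix()
# tilt: tool z = (sin t,0,-cos t)
t=a(35);z=np.array([np.sin(t),0,-np.cos(t)]);y=np.array([0,1.,0]);x=np.cross(y,z);R=np.c_[x,y,z];print(R)
print(manip.ik([330,60,280],rv(R)))
manip.movep([330,60,280],rv(R))
d=look("w3",("handle_mid","handwheel"))
print(d["f"]["K"],d["f"]["T_tool_cam"]); print(d["s"]["joints"],manip.get_state()["time_s"])
E
```

```text
0.8
2.3
psu [(0.78, [356.2, 198.5], 3570)]
moving_jaw [(0.59, [186.0, 165.2], 365), (0.58, [155.2, 246.6], 3073)]
fixed_jaw [(0.79, [201.6, 313.6], 723)]
vice [(0.94, [277.6, 167.4], 16970), (0.69, [448.8, 209.0], 3336)]
moving_jaw [(0.93, [278.4, 154.0], 3922)]
fixed_jaw [(0.58, [279.2, 278.5], 2507)]
handwheel [(0.75, [458.0, 98.3], 3913), (0.55, [282.2, 85.3], 2120)]
[[-0.81915204  0.          0.57357644]
 [ 0.          1.          0.        ]
 [-0.57357644  0.         -0.81915204]]
[-0.3111286  -0.523333    2.26559686  0.24115     0.82602789 -1.993539  ]
handle_mid [(0.86, [280.2, 167.0], 486)]
handwheel [(0.95, [268.3, 211.4], 4817)]
[[325.1922621    0.         278.26272285]
 [  0.         325.1922621  206.28942705]
 [  0.           0.           1.        ]] [[ 2.47825321e-04 -9.64519745e-01 -2.64010604e-01  6.62709343e+01]
 [ 9.99999682e-01  3.88978988e-05  7.96587135e-04 -2.36978238e-01]
 [-7.58054563e-04 -2.64010718e-01  9.64519448e-01 -1.24124459e+02]
 [ 0.00000000e+00  0.00000000e+00  0.00000000e+00  1.00000000e+00]]
[-0.31100496 -0.52153764  2.26305366  0.2410594   0.82640302 -1.99339413] 5.375
```

View pics/w2.png

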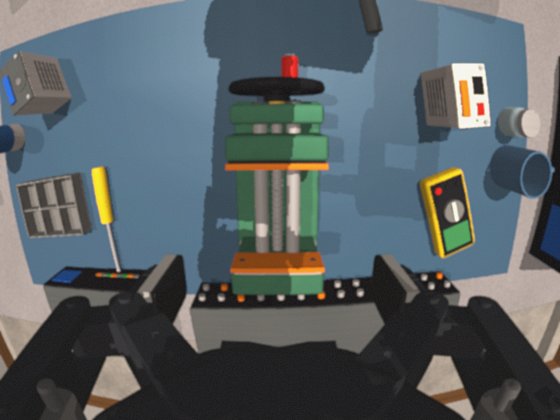

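View pics/w3.png

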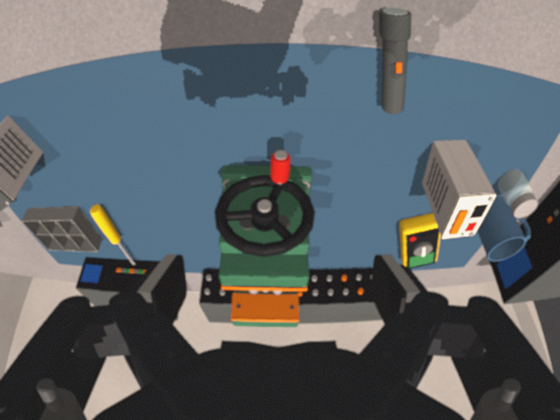

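View pics/w1.png

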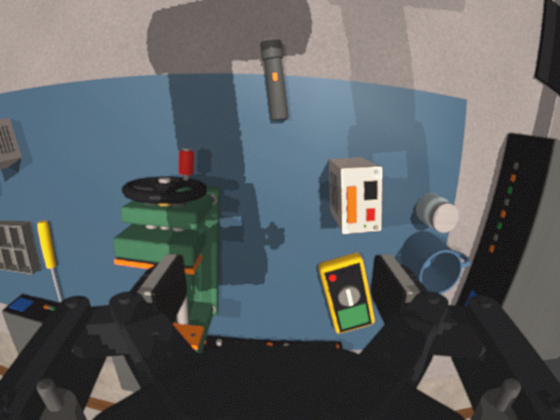

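```bash
python3 - <<'E'
from h import *
for n in("w1","w2","w3"):
    d=pickle.load(open(n+".pkl","rb"));f,s=d["f"],d["s"]
    P,u,v=wcloud(f,s);hsv=cv2.cvtColor(f["img"],cv2.COLOR_RGB2HSV)[v,u].astype(int)
    fl=P[abs(P[:,2])<8];print(n,"floor med z",np.median(fl[:,2]) if len(fl) else None)
    R=P[(P[:,0]>455)&(P[:,0]<560)&(P[:,1]>260)&(P[:,1]<360)&(P[:,2]>100)&(P[:,2]<125)]
    if len(R)>200: print(" psu top",len(R),cv2.minAreaRect(R[:,:2].astype(np.float32)),np.median(R[:,2]))
    o=(hsv[:,0]>6)&(hsv[:,0]<18)&(hsv[:,1]>150)&(hsv[:,2]>100)
    for nm,lo,hi in(("mov",560,650),("fix",700,780)):
        k=P[o&(P[:,0]>lo)&(P[:,0]<hi)&(abs(P[:,1]-40)<80)&(P[:,2]>100)]
        if len(k)>50:
            top=k[k[:,2]>np.percentile(k[:,2],95)-4];print(" ",nm,len(k),"z",np.percentile(k[:,2],[2,50,98]).round(1),"toprect",cv2.minAreaRect(top[:,:2].astype(np.float32)),len(top))
    st=P[(P[:,0]>630)&(P[:,0]<715)&(abs(P[:,1]-40)<45)&(P[:,2]>103)&(P[:,2]<116)]
    if len(st)>50: print("  bars z98",np.percentile(st[:,2],[50,98]),"y",np.percentile(st[:,1],[1,50,99]))
    r=((hsv[:,0]<5)|(hsv[:,0]>175))&(hsv[:,1]>170)&(hsv[:,2]>70)
    k=P[r&(P[:,0]>430)&(P[:,0]<530)&(abs(P[:,1]-50)<60)&(P[:,2]>30)]
    if len(k)>20: print("  red",len(k),np.median(k,0).round(1),np.percentile(k,[2,98],0).round(1))
    dk=P[(hsv[:,2]<60)&(P[:,0]>485)&(P[:,0]<520)&(abs(P[:,1]-50)<80)&(P[:,2]>25)&(P[:,2]<175)]
    if len(dk)>50: print("  dark",len(dk),np.median(dk,0).round(1),np.percentile(dk,[1,99],0).round(1))
E
```

```text
w1 floor med z -0.4469783171559243
 psu top 2641 ((512.867919921875, 314.9588317871094), (90.40656280517578, 56.21762466430664), 6.699813365936279) 109.40701087953641
  mov 304 z [117.8 156.4 158. ] toprect ((604.981201171875, 40.78279495239258), (115.4317626953125, 9.21325969696045), 87.9971923828125) 257
  fix 407 z [108.7 127.3 156.5] toprect ((733.9470825195312, 90.33829498291016), (16.175487518310547, 7.964605808258057), 46.4788818359375) 41
  bars z98 [105.91202461 107.49811814] y [54.49074225 62.55679663 67.04968904]
  red 293 [480.6  65.3  61.9] [[464.7  55.3  54.9]
 [497.   72.7  64.5]]
  dark 1663 [509.6  54.2 122.9] [[503.1  -6.2  49.9]
 [519.2 102.  158.8]]
w2 floor med z -0.23749043068397668
 psu top 2149 ((513.103515625, 314.8267517089844), (90.95233154296875, 58.35763931274414), 6.79248571395874) 109.579181711719
  mov 601 z [154.4 156.9 158.5] toprect ((605.691162109375, 40.179718017578125), (113.55014038085938, 7.906221866607666), 88.65785217285156) 591
  fix 1703 z [111.7 141.9 157.9] toprect ((733.4261474609375, 36.414432525634766), (114.04450225830078, 8.167034149
[... 165 characters left out ...]
06.9  71.2 151.9]]
  dark 1340 [515.4  37.4 148. ] [[506.2 -11.9  57.9]
 [519.9  95.7 159.7]]
w3 floor med z -0.47434783738174247
 psu top 1686 ((512.1575317382812, 314.3077697753906), (91.37366485595703, 57.79694747924805), 6.4130144119262695) 109.1820238775955
  mov 279 z [154.6 156.6 157.7] toprect ((605.1725463867188, 40.50931167602539), (114.0301284790039, 8.906268119812012), 87.78520202636719) 279
  fix 1839 z [107.6 134.1 157.1] toprect ((733.1102294921875, 36.72157287597656), (113.40080261230469, 9.436149597167969), 89.69424438476562) 261
  red 430 [478.1  61.9  61.2] [[463.6  50.9  52.6]
 [499.5  72.7  63.8]]
  dark 3596 [507.4  42.9 109.4] [[502.4 -12.5  45.9]
 [516.9  98.6 157.7]]
```

The wrist views confirm the PSU at (512, 315), yaw 7°, top 110. The orange faces are at about x 609 and 729, the vice axis is yawed -1.8°, and the bar tops are at 108. The handle sits at about (481, 62, 52), low and left of the hub (44, 99). Next I'll check IK for everything, then grasp.

```bash
cat >> look.py <<'E'
a=np.radians
YV=a(-1.8); VX=np.array([np.cos(YV),np.sin(YV),0]);VY=np.array([-np.sin(YV),np.cos(YV),0]);VZ=np.array([0,0,1.])
def vline(x): return np.array([x,40.4+(x-605.3)*np.tan(YV),0])
def tilt(deg,sg=1):
    t=a(deg);z=np.sin(t)*VX-np.cos(t)*VZ;y=sg*VY;return np.c_[np.cross(y,z),y,z]
HUB=vline(481)+[0,0,99]
def hp(th,r=50,dx=-5,hub=HUB): return hub+r*(-np.sin(th)*VY+np.cos(th)*VZ)+dx*VX
E
python3 - <<'E'
from look import *
print(HUB)
R1=rv(down(a(187)));R2=rv(down(a(178.2)))
for p,r in(([512,315,260],R1),([512,315,74],R1),([676,38,300],R2),([676,38,182],R2)): print(manip.ik(p,r))
for dg in(30,35,40):
  for sg in(1,-1):
    q=[manip.ik(hp(t)+tilt(dg)[:,2]*0,rv(tilt(dg,sg))) for t in np.arange(0,6.3,.5)]
    print(dg,sg,[i for i,x in enumerate(q) if x is None]); k=[x for x in q if x is not None]
    if k: print(np.min(k,0).round(2),np.max(k,0).round(2))
E
```

```text
[481.          44.30628487  99.        ]
[ 0.35685251  0.47659816  1.23137169  0.          1.43362281 -1.33611687]
[ 0.35685251  0.65679717  1.4501652   0.          1.03463028 -1.33611687]
[-0.11647242  0.65609437  0.84388477  0.          1.64161352 -1.65585282]
[-0.11647242  0.70540207  1.06006444  0.          1.37612614 -1.65585282]
30 1 []
[-0.34  0.13  2.12  0.05  0.09 -2.75] [-0.05  0.37  2.21  1.02  0.38 -1.64]
30 -1 []
[-0.34  0.13  2.12  0.05  0.09  0.39] [-0.05  0.37  2.21  1.02  0.38  1.5 ]
35 1 [3, 4]
[-0.33  0.12  2.17  0.12  0.04 -2.58] [-0.06  0.37  2.26  2.43  0.27  2.58]
35 -1 []
[-0.35  0.12  2.17  0.12  0.04 -0.96] [-0.06  0.37  2.26  2.43  0.27  1.43]
40 1 [2]
[-0.37  0.11  2.23  0.69  0.02 -2.83] [-0.06  0.39  2.31  2.98  0.27  2.69]
40 -1 []
[-0.37  0.11  2.23  0.69  0.02 -1.43] [-0.06  0.39  2.31  2.98  0.27  0.83]
```

```bash
python3 - <<'E'
from look import *
for dg in(25,27):
    q=np.array([manip.ik(hp(t),rv(tilt(dg,-1))) for t in np.arange(0,6.3,.1)])
    print(dg,q.min(0).round(2),q.max(0).round(2),np.abs(np.diff(q,axis=0)).max(0).round(3))
R1=rv(down(a(187)));R2=rv(down(a(178.2)))
manip.movep([512,315,250],R1)
d=look("w4",("psu",))
E
python3 - <<'E'
from look import *
d=pickle.load(open("w4.pkl","rb"));P,u,v=wcloud(d["f"],d["s"])
R=P[(P[:,0]>455)&(P[:,0]<560)&(P[:,1]>260)&(P[:,1]<360)&(P[:,2]>100)&(P[:,2]<125)]
print(len(R),cv2.minAreaRect(R[:,:2].astype(np.float32)),np.median(R[:,2]),d["s"]["time_s"],d["s"]["wrist_force"])
E
```

```text
25 [-0.32  0.15  2.06  0.02  0.2   0.93] [-0.05  0.37  2.15  0.42  0.5   1.53] [0.014 0.011 0.005 0.032 0.015 0.043]
27 [-0.33  0.14  2.08  0.03  0.15  0.79] [-0.05  0.37  2.17  0.57  0.45  1.53] [0.014 0.012 0.004 0.048 0.015 0.059]
psu [(0.64, [43.3, 165.1], 2934), (0.62, [280.0, 196.0], 7350)]
6719 ((513.7301635742188, 315.2847900390625), (90.29866027832031, 56.41774368286133), 7.0521721839904785) 109.46704366346447 6.675 [ 0.60713192 -0.39459111  0.20448119]
```

View pics/w4.png

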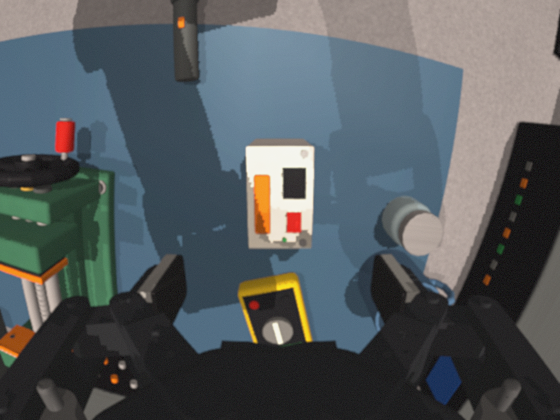

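The module is at (280,196), white plate with the orange latch, square to the fingers. Now I'll grasp and place it.

```bash
python3 - <<'E'
from look import *
R1=rv(down(a(187.05)));R2=rv(down(a(178.2)))
p=lambda m:print(m,*[np.round(manip.get_state()[k],2) for k in("time_s","eef_pos","wrist_force","gripper_width")])
manip.move_linear([513,315.2,140],rot=R1,velocity=150)
print(manip.move_linear([513,315.2,74],velocity=80,until_force=15));p("down")
manip.gripper_to(0.0,grip_force=60);p("grip")
manip.move_linear([513,315.2,130],velocity=100);p("lift")
manip.move_linear([513,315.2,290],velocity=200)
manip.movep([676,vline(676)[1],290],R2);p("over")
f=manip.grab_frame("wrist");cv2.imwrite("pics/w5.png",f["img"][:,:,::-1])
f=manip.grab_frame("side");cv2.imwrite("pics/s5.png",f["img"][100:320,100:400,::-1].repeat(2,0).repeat(2,1))
E
```

```text
False
down 8.63 [513.31 315.33  74.53] [-0.26  0.24 -0.92] 1.0
grip 9.02 [513.2  315.24  74.64] [-1.76 -0.74  5.05] 0.65
lift 9.73 [512.46 315.02 129.  ] [ 0.2  -0.14 -8.44] 0.65
over 11.91 [675.69  39.81 290.12] [ 0.47  1.19 -6.49] 0.65
```

View pics/w5.png

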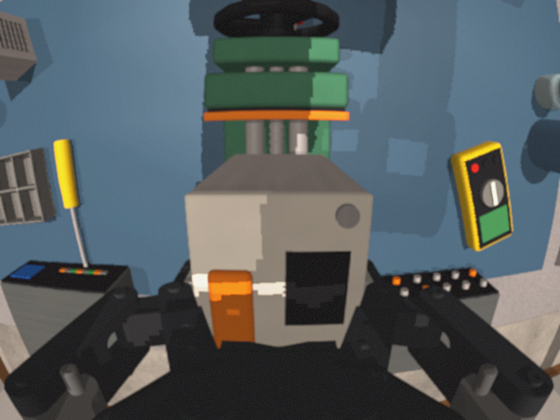

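View pics/s5.png

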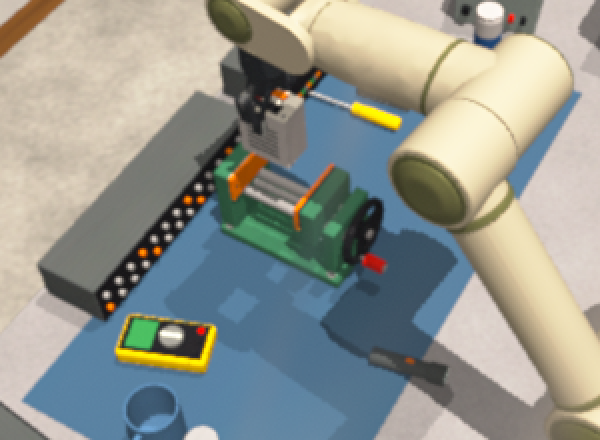

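The module is held upright over the vice, with the orange latch visible at (232,305). I'll lower it until contact.

```bash
python3 - <<'E'
from look import *
R2=rv(down(a(178.2)));y=vline(676)[1]
p=lambda m:print(m,*[np.round(manip.get_state()[k],2) for k in("time_s","eef_pos","wrist_force","gripper_width")])
manip.move_linear([676,y,200],rot=R2,velocity=120);manip.sleep(0.2);p("at200")
print(manip.move_linear([676,y,176],velocity=25,until_force=6));p("down")
manip.sleep(0.1);p("settled")
E
```

```text
at200 13.11 [676.22  38.19 200.76] [-0.01 -0.18 -7.59] 0.65
True
down 13.8 [675.9   38.21 182.57] [-0.26  0.13  6.21] 0.65
settled 13.9 [675.9   38.19 182.59] [-1.86 -0.11  4.75] 0.65
```

```bash
python3 - <<'E'
from look import *
R2=rv(down(a(178.2)));y=vline(676)[1]
p=lambda m:print(m,*[np.round(manip.get_state()[k],2) for k in("time_s","eef_pos","wrist_force","gripper_width")])
manip.gripper_to(1.0);p("open")
manip.move_linear([676,y,270],velocity=120)
manip.movep([600,y,340],R2)
d=look("w6");P,u,v=wcloud(d["f"],d["s"])
k=P[(P[:,2]>205)&(P[:,2]<235)&(P[:,0]>600)&(abs(P[:,1]-40)<60)];print(len(k),cv2.minAreaRect(k[:,:2].astype(np.float32)),np.percentile(k[:,2],[2,50,98]))
X=np.c_[k[:,:2]-k[:,:2].mean(0),np.ones(len(k))];print("tilt",np.linalg.lstsq(X,k[:,2],rcond=None)[0]);p("")
E
```

```text
open 14.31 [675.1   38.28 180.26] [1.   0.15 0.03] 0.99
6053 ((676.3153076171875, 38.1773796081543), (56.35314178466797, 91.03581237792969), 88.5910873413086) [208.89062817 217.31628076 222.55587776]
tilt [ 2.90250583e-02 -2.82465970e-02  2.17583002e+02]
 15.85 [600.38  38.07 337.92] [-0.85  0.29  0.14] 1.0
```

View pics/w6.png

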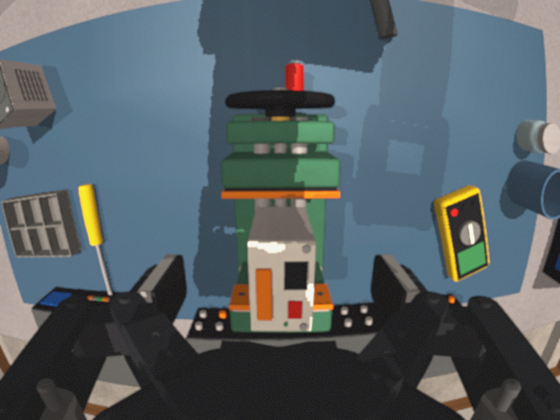

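The module is standing at (676.3, 38.2), yaw -1.4°, top 218, released and square. Next I grip the handle and turn a little while logging forces.

```bash
cat >> look.py <<'E'
TZ=tilt(25,-1)[:,2]; RT=rv(tilt(25,-1))
def tcp(th,hub,dx=-4,r=50): return hp(th,r,dx,hub)+2*TZ
def tang(th): return -np.cos(th)*VY-np.sin(th)*VZ
def rad(th): return -np.sin(th)*VY+np.cos(th)*VZ
def fmean(n=8):
    F=[]
    for _ in range(n):
        F.append(manip.get_state()["wrist_force"]);manip.sleep(0.01)
    return np.mean(F,0)
E
python3 - <<'E'
from look import *
p=lambda m:print(m,*[np.round(manip.get_state()[k],2) for k in("time_s","eef_pos","wrist_force","gripper_width")])
th=np.pi+0.36
g=tcp(th,HUB)
manip.movep(g-130*TZ,RT);p("pre")
d=look("w7",("handle_mid",))
print(manip.move_linear(g,velocity=100,until_force=12));p("at handle")
F0=fmean();print(F0)
manip.gripper_to(0.0,grip_force=40);manip.sleep(.1);p("grip");print(fmean(), manip.get_state()["joints"].round(2))
np.save("F0.npy",F0)
f=manip.grab_frame("side");cv2.imwrite("pics/s8.png",f["img"][100:320,150:400,::-1].repeat(2,0).repeat(2,1))
E
```

```text
pre 18.42 [423.73  63.69 168.35] [-0.28  0.92 -0.05] 1.0
handle_mid [(0.73, [277.5, 201.2], 1339)]
False
at handle 20.07 [478.48  62.03  50.81] [ 0.01 -0.51  1.  ] 1.0
[-0.12087747 -0.13267254  0.17906595]
grip 20.82 [478.36  61.94  50.52] [-3.49 -2.58  5.62] 0.27
[-3.93801073 -2.29358513  5.59573824] [-0.14  0.38  2.13  0.22  0.21  1.26]
```

View pics/w7.png

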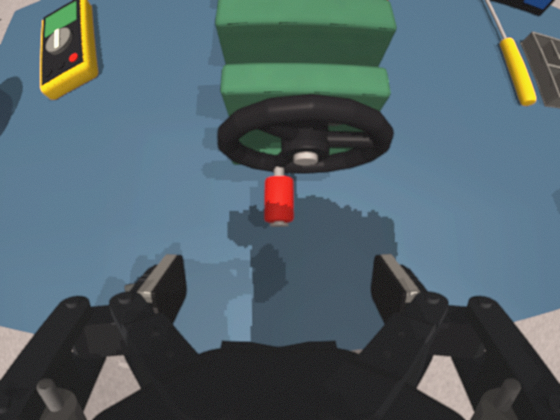

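View pics/s8.png

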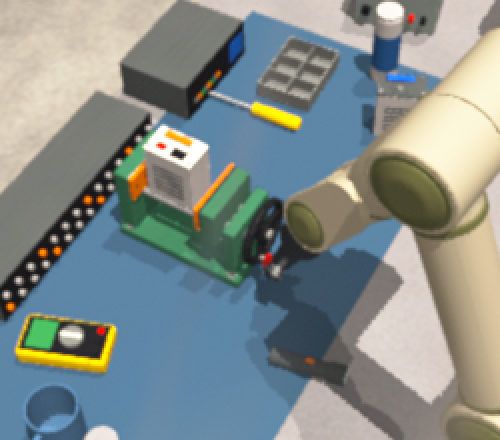

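The handle is gripped (opening ≈ 23–24 mm) and the module is standing at about (180,155) in the side crop. I'll wind slowly with logging.

```bash
cat > wind.py <<'E'
from look import *
import json,os
def wind(th,thend,hub,step=0.25,vel=60,k=0.0,stopT=None,n=3,quiet=False):
    F0=np.load("F0.npy");L=[]
    while th<thend-1e-6:
        th=min(th+step,thend)
        manip.move_linear(tcp(th,hub),velocity=vel)
        F=fmean(n)-F0; e=manip.get_state()["eef_pos"]
        ft,fr,fx=-F@tang(th),F@rad(th),F@VX
        err=e-tcp(th,hub)
        L.append((th,ft,fr,fx,err@tang(th),err@rad(th)))
        if not quiet: print(*np.round(L[-1],2))
        hub=hub+k*fr*rad(th)+k*fx*VX
        if np.linalg.norm(F)>45: print("BIG",F);break
        if stopT is not None and len(L)>0 and ft>stopT: print("stop");break
    json.dump([float(th),list(map(float,hub))],open("st.json","w"))
    with open("log.txt","a") as fo:
        for l in L: fo.write(json.dumps(list(map(float,l)))+"\n")
    print("th",th,"hub",hub,"t",manip.get_state()["time_s"],"grip",manip.get_state()["gripper_width"])
    return th,hub,np.array(L)
E
python3 - <<'E'
from wind import *
wind(np.pi+.36,np.pi+.36+1.5,HUB)
E
```

```text
3.75 -4.59 -9.65 -7.08 0.3 -0.3
4.0 -4.27 -11.21 -8.17 0.19 -0.43
4.25 -4.48 -11.62 -6.74 0.05 -0.55
4.5 -4.19 -10.19 -5.89 0.01 -0.65
4.75 -4.57 -9.12 -3.26 0.04 -0.68
5.0 -4.28 -7.67 -2.75 0.08 -0.7
th 5.0015926535897925 hub [481.          44.30628487  99.        ] t 23.2417 grip 0.2616881194364305
```

```bash
python3 - <<'E'
from wind import *
th,hub=json.load(open("st.json"));hub=np.array(hub);F0=np.load("F0.npy")
for vel in(60,60,30,30,15,15):
    th+=0.2
    r=manip.move_linear(tcp(th,hub),velocity=vel)
    o=[]
    for i in range(5):
        s=manip.get_state();F=s["wrist_force"]-F0
        o.append((s["time_s"]%100,-F@tang(th),F@rad(th),(s["eef_pos"]-tcp(th,hub))@tang(th)));manip.sleep(0.02)
    print(vel,np.round(o,2).tolist())
    hub=hub+0.03*o[-1][2]*rad(th)
# until_force test
for uf in (3,6):
    th+=0.2
    r=manip.move_linear(tcp(th,hub),velocity=30,until_force=uf)
    s=manip.get_state();F=s["wrist_force"]-F0;print("uf",uf,r,s["time_s"],-F@tang(th),F@rad(th),(s["eef_pos"]-tcp(th,hub))@tang(th),abs(s["dq"]).max())
    if r: manip.move_linear(tcp(th,hub),velocity=30)
json.dump([float(th),list(map(float,hub))],open("st.json","w"));print(th,hub)
E
```

```text
60 [[23.56, -5.28, -6.46, 0.22], [23.58, -5.13, -6.88, 0.21], [23.59, -4.54, -7.22, 0.18], [23.61, -4.61, -7.06, 0.18], [23.62, -3.96, -6.61, 0.14]]
60 [[23.96, -4.86, -4.26, 0.41], [23.98, -4.66, -4.63, 0.44], [23.99, -5.03, -5.22, 0.42], [24.01, -5.58, -4.99, 0.41], [24.02, -4.04, -5.64, 0.4]]
30 [[24.52, -4.15, -4.29, 0.41], [24.54, -4.18, -4.55, 0.38], [24.56, -4.45, -4.82, 0.37], [24.58, -3.88, -4.91, 0.38], [24.59, -3.4, -4.55, 0.38]]
30 [[25.09, -3.19, -0.91, 0.34], [25.11, -3.38, -0.93, 0.34], [25.12, -3.83, -0.88, 0.35], [25.14, -3.95, 0.44, 0.34], [25.16, -3.62, -1.04, 0.33]]
15 [[25.99, 4.5, 2.72, -0.15], [26.01, 4.92, 1.77, -0.16], [26.02, 4.44, 1.76, -0.16], [26.04, 3.95, 1.44, -0.14], [26.06, 4.33, 1.79, -0.16]]
15 [[26.89, 3.91, 1.43, -0.06], [26.91, 4.5, 2.54, -0.06], [26.92, 4.34, 2.53, -0.05], [26.94, 3.22, 2.86, -0.05], [26.96, 2.25, 3.26, -0.07]]
uf 3 True 27.1833 -3.2838572682676963 5.049771166558916 -8.17068838427754 0.014073923489178762
uf 6 True 27.8417 -2.1445422218199086 4.09293399208325 -8.254420082375562 0.01174506366975322
6.601592653589794 [480.98796764  43.92340886  98.81474852]
```

A slow 15 mm/s step reads forward friction of about 4.5 N. Faster steps overshoot and reverse the sign. I'll run quickly to about 1.2 rad short of the estimated contact at θ ≈ 15, then go slow.

```bash
python3 - <<'E'
from wind import *
th,hub=json.load(open("st.json"));hub=np.array(hub)
th,hub,L=wind(th,10.2,hub,step=0.3,vel=75,k=0.03,n=1,quiet=True);print(L[:,1:4].round(1).tolist())
f=manip.grab_frame("top");cv2.imwrite("pics/t9.png",f["img"][80:280,180:350,::-1].repeat(3,0).repeat(3,1))
E
```

```text
th 10.2 hub [481.03900646  43.1382407   98.61712476] t 32.5833 grip 0.2661225526358547
[[-6.3, 4.7, -2.9], [-5.6, 4.2, 0.1], [-5.4, 5.0, 2.2], [-5.7, 6.7, 2.1], [-6.0, 7.9, 3.9], [-5.7, 6.3, 4.8], [-5.4, 3.5, 3.2], [-5.1, -1.1, -0.6], [-5.6, -0.4, -1.9], [-5.4, 0.4, -3.1], [-4.8, 4.2, -2.9], [-4.0, 6.0, -2.5]]
```

View pics/t9.png

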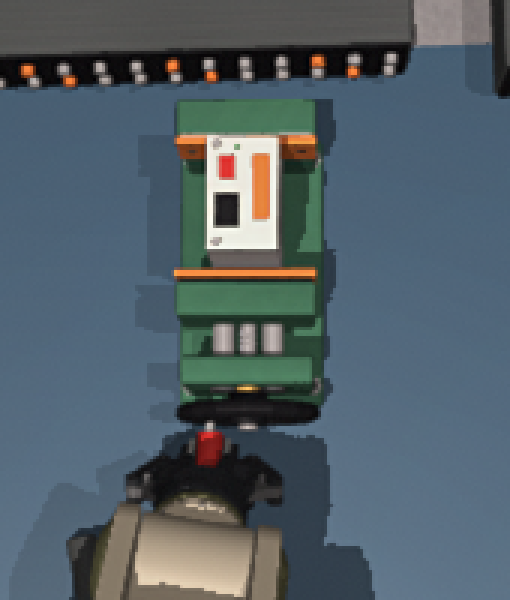

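The jaw has closed by about 17 mm, and the module stands square with its near edge at row 268. Continuing.

```bash
python3 - <<'E'
from wind import *
th,hub=json.load(open("st.json"));hub=np.array(hub)
th,hub,L=wind(th,13.5,hub,step=0.3,vel=75,k=0.03,n=1,quiet=True);print(L[:,1:4].round(1).tolist())
th,hub,L=wind(th,14.2,hub,step=0.175,vel=16,k=0.03,n=3)
E
```

```text
th 13.5 hub [480.81122157  43.75944494  98.93830266] t 36.575 grip 0.268372466126269
[[-5.0, 5.9, -4.8], [-3.5, 6.5, -5.6], [-4.0, 6.3, -6.3], [-4.5, 5.9, -6.4], [-3.2, 5.3, -4.7], [-3.8, 1.5, -1.1], [-4.1, -1.7, 3.0], [-4.1, 0.2, 4.1], [-5.3, 2.6, 4.5], [-5.0, 3.9, 4.7], [-4.7, 4.9, 4.5]]
13.68 2.46 6.7 0.77 -0.39 0.14
13.85 2.1 4.12 2.63 -0.26 -0.01
14.03 1.75 1.34 5.3 -0.06 -0.07
14.2 0.23 1.24 5.61 0.09 -0.09
th 14.2 hub [481.22862755  43.37052156  99.06509608] t 39.45 grip 0.2656109824793682
```

```bash
python3 - <<'E'
from wind import *
th,hub=json.load(open("st.json"));hub=np.array(hub);F0=np.load("F0.npy")
for i in range(4):
    th+=0.1
    manip.move_linear(tcp(th,hub),velocity=10)
    o=[]
    for j in range(3):
        s=manip.get_state();F=s["wrist_force"]-F0;e=s["eef_pos"]-tcp(th,hub);o.append((-F@tang(th),F@rad(th),F@VX,e@tang(th),e@rad(th)));manip.sleep(0.005)
    o=np.array(o);print(round(th,2),o.mean(0).round(2),s["time_s"],s["ft_torque"].round(2));hub=hub+.03*o[:,1].mean()*rad(th)+.03*o[:,2].mean()*VX
json.dump([float(th),list(map(float,hub))],open("st.json","w"))
f=manip.grab_frame("top");cv2.imwrite("pics/t10.png",f["img"][100:230,200:330,::-1].repeat(4,0).repeat(4,1))
E
```

```text
14.3 [ 0.01 -0.    4.7   0.24 -0.08] 40.1167 [-0.04 -0.51 -0.01]
14.4 [ 0.36  0.09  1.5   0.31 -0.06] 40.7917 [-0.02 -0.11  0.02]
14.5 [ 0.55 -0.07 -1.34  0.34 -0.06] 41.4667 [-0.06  0.3   0.02]
14.6 [ 2.09 -0.68 -4.07  0.18 -0.03] 42.1417 [-0.02  0.67 -0.02]
```

View pics/t10.png

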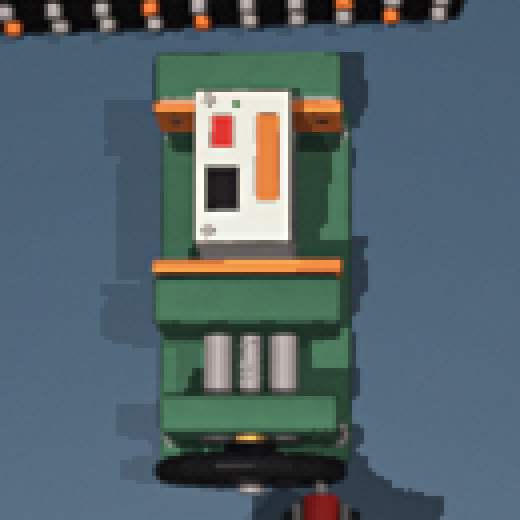

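```bash
cat > nip.py <<'E'
from wind import *
def meas(th,hub,n=6):
    F0=np.load("F0.npy");F=fmean(n)-F0;e=manip.get_state()["eef_pos"]-tcp(th,hub)
    return -F@tang(th),F@rad(th),F@VX,e@tang(th),e@rad(th)
def nip(T,thmax,step=0.08,vel=10):
    th,hub=json.load(open("st.json"));hub=np.array(hub);trip=False
    m=meas(th,hub)
    while th<thmax and manip.get_state()["time_s"]<58:
        hub=hub+.03*m[1]*rad(th)+.03*m[2]*VX
        th+=step
        trip=manip.move_linear(tcp(th,hub),velocity=vel,until_force=T-m[0])
        m0=meas(th,hub,1);m=meas(th,hub)
        print(round(th,2),trip,np.round(m0[:1],1),np.round(m,2),round(manip.get_state()["time_s"],2))
        if trip: th+=m[3]; break
    json.dump([float(th),list(map(float,hub))],open("st.json","w"));return trip
E
python3 - <<'E'
from nip import *
nip(8.2,15.3)
E
```

```text
14.68 False [3.3] [ 2.67 -0.38 -3.59 -0.04  0.02] 42.86
14.76 False [2.1] [ 2.71  0.31 -2.6  -0.11  0.04] 43.47
14.84 False [3.3] [ 2.41  1.32 -0.84 -0.11  0.03] 44.08
14.92 False [2.9] [ 2.36  2.16  0.19 -0.09  0.  ] 44.68
15.0 False [1.5] [ 2.25  1.53  2.49 -0.01 -0.04] 45.29
15.08 False [1.2] [ 1.43  0.35  2.54  0.11 -0.06] 45.9
15.16 False [2.9] [ 1.53 -1.42  1.71  0.15 -0.02] 46.51
15.24 False [2.6] [ 1.91 -2.12  0.46  0.16  0.04] 47.12
15.32 False [2.4] [ 2.   -0.24  0.71  0.16  0.08] 47.73
```

```bash
sed -i 's/th+=m\[3\];/th+=0;/' nip.py; python3 - <<'E'
from nip import *
f=manip.grab_frame("top");cv2.imwrite("pics/t11.png",f["img"][100:230,200:330,::-1].repeat(4,0).repeat(4,1))
P,u,v=cloud(f)
k=P[(P[:,2]>214)&(P[:,2]<224)&(P[:,0]>610)&(P[:,0]<740)&(abs(P[:,1]-38)<50)];print(cv2.minAreaRect(k[:,:2].astype(np.float32)))
hsv=cv2.cvtColor(f["img"],cv2.COLOR_RGB2HSV)[v,u].astype(int);o=(hsv[:,0]>6)&(hsv[:,0]<18)&(hsv[:,1]>150)
k=P[o&(P[:,2]>150)&(P[:,2]<166)&(P[:,0]<700)&(P[:,0]>590)&(abs(P[:,1]-38)<70)];print(cv2.minAreaRect(k[:,:2].astype(np.float32)))
k=P[o&(P[:,2]>150)&(P[:,2]<166)&(P[:,0]>700)&(P[:,0]<760)&(abs(P[:,1]-38)<70)];print(cv2.minAreaRect(k[:,:2].astype(np.float32)))
E
```

```text
((681.5354614257812, 37.580379486083984), (54.14425277709961, 90.048095703125), 88.57579803466797)
((633.7196655273438, 40.282447814941406), (113.0521469116211, 8.549494743347168), 87.95087432861328)
((731.3683471679688, 36.6282958984375), (111.75808715820312, 7.392556667327881), 88.33909606933594)
```

View pics/t11.png

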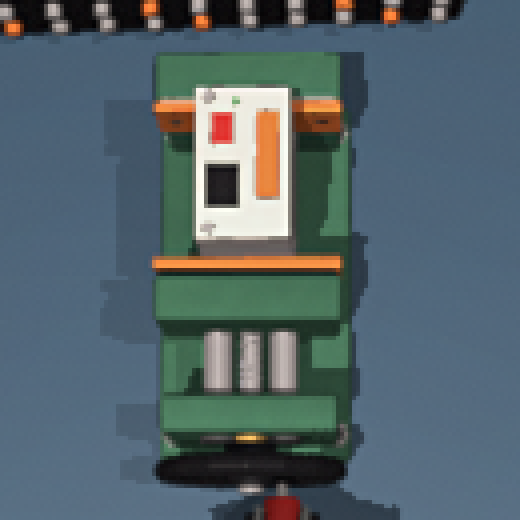

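The jaw now pushes the module and the gap is about 90 mm, so tightness is imminent. Continuing in finer steps.

```bash
python3 - <<'E'
from nip import *
print(nip(8.0,15.75,step=0.06,vel=10))
E
```

```text
15.38 False [3.] [ 2.71 -0.14 -0.83  0.07  0.05] 48.33
15.44 False [3.4] [ 3.2   0.96 -0.78  0.07  0.08] 48.84
15.5 False [3.1] [ 3.12  0.47 -1.3   0.05  0.03] 49.35
15.56 False [3.] [ 3.1   0.95 -1.07  0.05  0.06] 49.86
15.62 False [3.7] [ 3.14  0.7  -1.12  0.02  0.03] 50.37
15.68 False [3.1] [ 3.01  0.45 -0.77  0.01  0.01] 50.88
15.74 False [4.] [ 4.28  0.85 -1.41 -0.02  0.02] 51.38
15.8 False [4.2] [ 4.28  0.48 -0.89 -0.06 -0.  ] 51.89
False
```

The reading is starting to rise, from 3.1 to 4.3 N. I'll carry on a little at a time.

```bash
python3 - <<'E'
from nip import *
print(nip(8.5,15.91,step=0.06,vel=10))
E
```

```text
15.86 False [4.3] [ 5.06  0.6  -0.87 -0.08  0.  ] 52.45
15.92 False [6.4] [ 5.95  0.59 -0.47 -0.13 -0.02] 52.96
False
```

The clamping slope matches (about 270 N/rad), which puts the present clamp at about 60 N. One small extra step takes it to about 70 N, then I release and back out.

```bash
python3 - <<'E'
from nip import *
nip(9.5,15.94,step=0.04,vel=10)
manip.gripper_to(1.0)
e=manip.get_state()["eef_pos"]
manip.move_linear(e-130*TZ,velocity=130)
s=manip.get_state();print(s["time_s"],s["eef_pos"])
q=manip.ik([430,120,340],rv(tilt(25,-1)));print(q)
f=manip.grab_frame("top");cv2.imwrite("pics/t12.png",f["img"][100:230,200:330,::-1].repeat(4,0).repeat(4,1))
P,u,v=cloud(f)
k=P[(P[:,2]>205)&(P[:,2]<230)&(P[:,0]>610)&(P[:,0]<740)&(abs(P[:,1]-38)<50)];print(cv2.minAreaRect(k[:,:2].astype(np.float32)),np.median(k[:,2]))
g=manip.grab_frame("side");cv2.imwrite("pics/s12.png",g["img"][100:320,150:400,::-1].repeat(2,0).repeat(2,1))
d=look("w12")
P,u,v=wcloud(d["f"],d["s"])
k=P[(P[:,2]>205)&(P[:,2]<230)&(P[:,0]>610)&(P[:,0]<740)&(abs(P[:,1]-38)<50)];print(len(k))
if len(k)>50: print(cv2.minAreaRect(k[:,:2].astype(np.float32)))
E
```

```text
15.96 False [6.5] [ 6.75  0.33 -0.44 -0.17 -0.01] 53.42
55.2 [423.04214776  57.66700968 165.93558304]
[ 0.0207607  -0.13587459  1.81099503 -0.02569996  1.03080694  1.63130726]
((683.5829467773438, 37.668914794921875), (54.39265823364258, 90.96802520751953), 88.3647232055664) 217.38527736740411
0
```

View pics/t12.png

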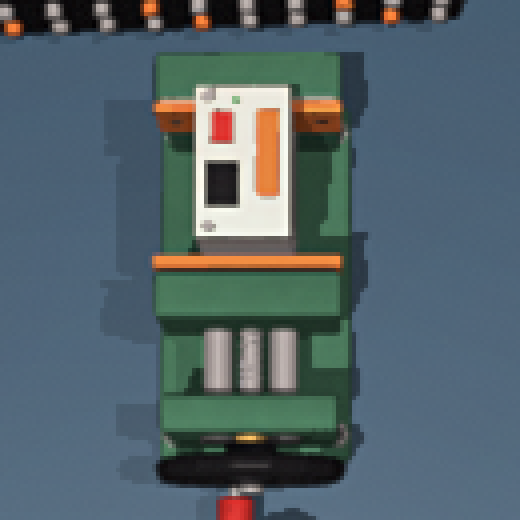

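View pics/s12.png

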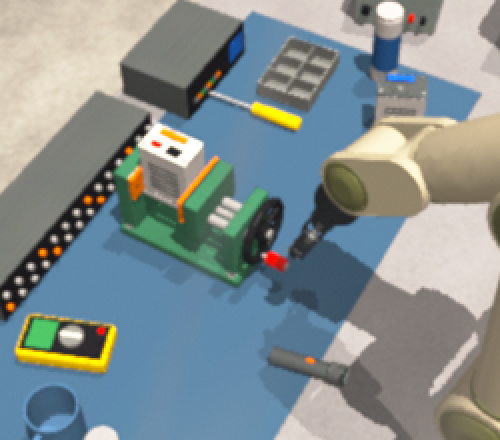

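View pics/w12.png

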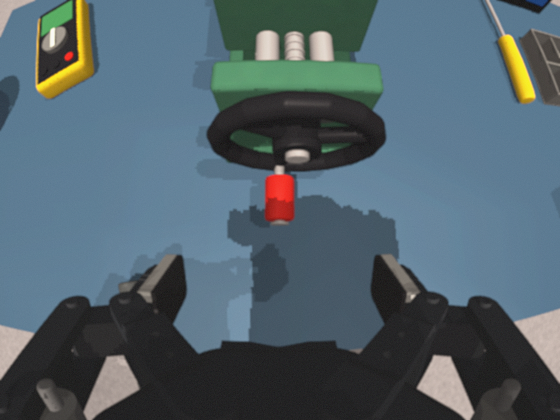

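The module stands square between the jaws at top-crop (243,165). The gripper is clear of the red handle in the side and wrist views, and the rest of the bench that shows looks undisturbed. Handing in.

```bash
python3 - <<'E'
from bench import manip
print(manip.get_state()["time_s"]); print(manip.close_job())
E
```

```text
55.45
the job is handed in; nothing more can be done
None
```

The power supply module is standing front plate up on the guide bars, clamped between the orange jaws. I handed the job in at 55.5 s, with the gripper open and clear of the handle.

- **Placing:** I set the module down by feel at bar height (108 mm) and let go of it. I then gripped the handle and wound the handwheel about 12.5 rad clockwise; the jaw slid the module about 7 mm up to the fixed jaw.
- **Clamping force:** Contact showed at a commanded wheel angle of about 15.69 rad and I stopped at 15.96. The handle force had risen about 3.7 N and the overtravel was 0.27 rad; each gives about 74 N. That figure is an estimate, not a direct reading.
- **Squareness:** In the last top view the module's yaw was -1.6° against the vice's -1.8°, with its top at 217 mm, so it sits square and upright. The top and side views after letting go show the nearby bench undisturbed.
- **What disagreed:**
  - The force readings taken after fast turning steps had the wrong sign, because the arm overshot. I relied on slow steps for the final tightening.
  - My last wrist picture did not show the module, so the final pose check rests on the top camera, with a look at the side view.

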